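# Shift the polisher's gearbox lever through its H-gate to green

## Task

On top of the bench polisher's gearbox a black-knobbed lever stands in the red (off) slot of an H-shaped gate. With the fingertips or the outside of the fingers, push the lever through the gate into the slot with the green disc, fully home to the end of that slot, without engaging the blue or yellow slot on the way. Only push it, never pinch or grip the knob or the lever, leave the tin, the block of bits and the sanding file where they are, and finish clear of everything.

Things in the scene. Friction and masses are not known exactly. Their poses are not given: they have to be found in the camera images.
- machine: grey gearbox of a bench polisher, fixed; origin mid-underside, under the gate's middle; x along the gate's two parallel slots (roughly away from the robot), y left. Housing 170 (x) x 220 (y) x 85 mm high, centred. Dark motor behind it (x = 90 to 180 mm) and felt wheel at its right side (x = -45 to 45, y = -110 to -170 mm), both up to 95 mm above the table
- gate (a point): middle of the black H on the steel gate plate (120 x 84 mm, top 89 mm above the table); axes as the gearbox. The H: two slots along x at y = -22 and +22 mm, closed at both ends (disc centres at x = -24 and +24 mm), joined by a cross slot along y at x = 0. Slots 16 mm wide, cross slot 20 mm: the lever can cross while its pin point is within 3 mm of x = 0
- lever: selector lever: steel rod of 10 mm diameter with a black ball knob of 32 mm diameter; origin at its hidden pivot, 27 mm above the table under the middle of the gate; z along the rod to the knob. It tilts both ways about this pivot (never lifts), has no spring, takes about 1.5 to 2.5 N at the knob to move and stays where it is left. The gate's edges stop it.
- knob (a point): centre of the ball knob, 135 mm from the pivot along the rod. In the gearbox's frame it is at about x = +-48, y = +-44 to 49 mm (slot play), 145 mm above the table when the lever is home in a slot; at x = 0, y = +-44 to 50 mm, 154 mm above the table, at the two corners where the cross slot meets the slots.
- pin (a point): point on the rod 68 mm from the pivot: the place where the rod passes through the gate plate when it is home in a slot
- disc_red: painted disc, 36 mm across, flat on the gate plate (89 mm above the table), around the closed end of one slot; origin at its centre, where the pin point stands when the lever is home in that slot; always the near right slot (machine x = -24, y = -22 mm): off, where the lever starts
- disc_green: painted disc, 36 mm across, flat on the gate plate (89 mm above the table), around the closed end of one slot; origin at its centre, where the pin point stands when the lever is home in that slot; the wanted slot: one of the two left slots (machine y = +22 mm), far or near, differently each time
- disc_blue: painted disc, 36 mm across, flat on the gate plate (89 mm above the table), around the closed end of one slot; origin at its centre, where the pin point stands when the lever is home in that slot; the other left slot, not to be engaged
- disc_yellow: painted disc, 36 mm across, flat on the gate plate (89 mm above the table), around the closed end of one slot; origin at its centre, where the pin point stands when the lever is home in that slot; always the far right slot, in line with red; not to be engaged
- paste_tin: bystander: small round metal tin with a brass lid, 36 mm across and 32 mm high, loose on top of the gearbox beside the gate on its left (top about 117 mm above the table); origin at the middle of its underside
- bit_block: bystander: loose wooden block 80 x 110 x 45 mm with grinding bits standing in it, 73 mm high in all, on the table left of the gearbox; origin at the middle of its underside
- sanding_file: bystander: loose sanding file with orange handle, 240 mm long, 30 mm wide, 18 mm high, lying along its x axis on the table between robot and gearbox; origin on the underside where handle and blade meet

How it is judged:
At the end, for the whole second after the job is handed in: the lever stands fully home in the green slot: its pin point within 6 mm (horizontally) of the centre of the green disc (horizontal distance between pin and disc_green below 0.006 m); the robot touches nothing.
It fails at once if the lever engages the blue or the yellow slot (pin point within 9 mm of that disc's centre) (horizontal distance between pin and disc_blue below 0.009 m or horizontal distance between pin and disc_yellow below 0.009 m).
It fails at once if the knob or lever is pinched between the fingers (contact force between the fingers and lever above 1 N and x of the grasp point in the frame of knob between -0.01 and 0.01 m and y of the grasp point in the frame of knob between -0.01 and 0.01 m and z of the grasp point in the frame of knob below 0.028 m).
It fails at once if the tin is moved by more than 15 mm (distance of paste_tin from where it was at the start of the episode above 0.015 m).
It fails at once if the block of bits is moved by more than 15 mm (distance of bit_block from where it was at the start of the episode above 0.015 m).
It fails at once if the sanding file is moved by more than 15 mm (distance of sanding_file from where it was at the start of the episode above 0.015 m).
It also fails if it takes over 56 s, if anything falls off the work surface, if the arm or the gripper's body presses on something with over 40 N, if the wrist force passes 120 N, or if a joint passes its speed limit or range.

## Robot

A 6-joint arm with a two-finger parallel gripper is mounted at the origin on the work surface. World frame = base frame: x ahead of the robot, y to its left, z up, the work surface at z = 0. Lengths are in m, angles in rad, forces in N, time in s.
With the tool pointing down it reaches from about 0.25 to 0.725 m from the base axis. Payload 4 kg.
Tool frame: the origin (TCP) lies on the centre line of the jaws, within the pads' length; the fingertips stand 25 mm ahead of it and the grasp point (between the pads) lies 6 mm ahead of it; z points along the fingers, y is the line along which they close (so a half turn about z gives the same grasp; the last joint's range is limited). The gripper opens to 85 mm and grips with 20 to 120 N. Pads are 22 mm wide; open, the fingers measure 114 mm over their backs; the gripper's body (76 mm by 85 mm) begins 54 mm behind the grasp point. The pads swing forward as they close: fully open they stand 13 mm farther back than shut.
Start: joints at [-1.202, 0.241, 0.005, 1.335, 0, 1.571], TCP at [0.18, -0.466, 0.256] pointing down, gripper open.
Joint ranges: [-2.72, 2.72], [-1.05, 1.87], [-1.09, 1.28], [-1.99, 2.15], [-1.42, 1.44], [-3.14, 3.14]. Speed limits (rad/s): [2.79, 2.79, 3.14, 3.14, 3.14, 3.14].

## Interface

Orientations are given as a 3x3 rotation matrix whose columns are the frame's x, y, z axes.
In Python, from bench import arm gives the robot as it stands.
- The arm moves only by the shell command python3 -m crank 'ROWS' [FORCE]. ROWS is text: rows parted by semicolons, each of 7 numbers parted by spaces: the shift along the tool's x, y, z in m, then the turn, a rotation vector about the tool's x, y, z in rad, then the opening, from 0 (shut) to 1 (fully open). In form: tx ty tz wx wy wz fingers; .... A call has 1 to 12 rows; each row is the pose to reach, as a shift and turn from the pose commanded when the call began, along the tool's axes at that moment; what a row does not reach only later rows make up. A row lasts 1/12 s, in which the tool goes at most 41.7 mm and 7.16 degrees, less where a joint would pass 70% of its speed; a pose out of reach is approached as far as the arm can. A call with a gripper value outside its range is refused whole. The fingers move at their own pace and stop on an object; FORCE is the grip in N (left out, the last holds). Time passes only in rows, so rows that repeat a pose let the fingers close. It gives the time, the measured TCP pose, the force, the opening and the grip force at its end, in the units of the state.
- arm.read_state(): the state, without advancing time (a new reading comes with each control period).
- arm.get_image(name): name is "scene" or "top" or "wrist"; returns the picture (420x560x3 uint8, red, green, blue); there is no depth.
- arm.camera_model(name): a dict with "K" (3x3 intrinsics, pixels), "R" (3x3) and "t" (3): a world point X has camera coordinates R X + t. Camera axes: x right, y down, z forward; pixel columns grow to the right and rows downward; lengths in m; the calibration is good to about 2 mm. The wrist camera is an equidistant fisheye: a pixel r from the principal point sees the ray r / f radians off the axis. A picture is of the moment at which its call begins: read the wrist's pose just before it. camera_model takes no time and is no camera call; for the wrist camera it gives the pose at the moment of the call.
- arm.sign_off(): hands the job in; it is judged then, once.
Trained networks look in the newest picture that a camera, given by its name, has taken for a name from the list of things; names that differ only in an ending like _2 or _b are one class to them, and where a whole thing is asked for, a point or a joint stands for the part that bears it (a point fixed in the world has none). Each returns a list of dicts, best first, with "conf" (0 to 1); they miss things now and then, are a little off and sometimes report something else, mostly with a low value. They report only what shows in the picture. A call takes as long as a camera call.
- arm.search_frame(name, camera): "rect" ([centre column, centre row, width, height] in pixels, round what is visible of it).
- arm.regions_of(name, camera): "pixels" (420x560 bool, what is visible of it) and "rect" ([centre column, centre row, width, height] in pixels, round what is visible of it).
The state is a dict: "clock": time; "joint_positions": joint angles; "qvel": joint speeds; "tau": joint torques, N m; "position": TCP position; "ee_rot": TCP orientation; "ft_force": force on the tool from outside, world axes, zero at the start; "torque": the same for the moment, N m; "gripper_width": opening from 0.0 (shut) to 1.0 (fully open); "finger_force": force on a finger pad.
Only numpy, scipy, OpenCV 4.12 (cv2) and the standard library are available. Lean on these libraries where they do the work, as an engineer would, in place of code of your own. Each camera call takes 0.05 s, during which the arm holds its last target. There are 200 camera calls.

## Working session

There is one attempt and no reset: what is moved stays moved. The work goes in short steps, Python scripts to look and compute and a shell command to move; the robot and the scene stay as the last step left them, time stands still between calls to the robot, and variables do not carry over. Pictures are saved under pics/ and viewed, at most 10 in all, crops included, and the job is handed in when it is done.

```bash
mkdir -p pics; cat > h.py <<'E'
import numpy as np, cv2
from bench import arm
def ray(cam,u,v):
    m=arm.camera_model(cam);K,R,t=map(np.array,(m['K'],m['R'],m['t']))
    d=R.T@np.linalg.solve(K,[u,v,1.]);return -R.T@t,d
def atz(cam,u,v,z):
    o,d=ray(cam,u,v);return o+d*(z-o[2])/d[2]
def proj(cam,X):
    m=arm.camera_model(cam);c=np.array(m['K'])@(np.array(m['R'])@X+m['t']);return c[:2]/c[2]
E
python3 - <<'E'
from h import *
np.set_printoptions(precision=4,suppress=True)
for c in ("top","scene"):
    im=arm.get_image(c);cv2.imwrite(f"pics/{c}0.png",im[:,:,::-1])
    for n,z in (("disc_red",.089),("disc_green",.089),("disc_blue",.089),("disc_yellow",.089),("knob",.145),("paste_tin",.117),("bit_block",.045),("sanding_file",.01)):
        r=arm.search_frame(n,c)
        for q in r[:1]: print(c,n,round(q['conf'],2),np.array(q['rect']),atz(c,*q['rect'][:2],z))
s=arm.read_state();print(s['clock'],s['position'],s['ee_rot'],s['gripper_width'])
E
```

```text
top disc_red 0.64 [309.4 209.6  21.9  22.8] [0.484  0.0575 0.089 ]
top disc_green 0.64 [321.1 213.3  32.8  20.3] [0.4783 0.0389 0.089 ]
top disc_blue 0.77 [283.4 218.   24.1  22.6] [0.4702 0.0986 0.089 ]
top disc_yellow 0.75 [300.  179.6  18.8  17.1] [0.5317 0.0728 0.089 ]
top knob 0.94 [324.5 210.6  37.2  21.9] [0.4802 0.0381 0.145 ]
top paste_tin 0.82 [243.6 216.3  23.2  24.3] [0.4715 0.1591 0.117 ]
top bit_block 0.85 [174.5 251.6  71.4  48.4] [0.4125 0.2832 0.045 ]
top sanding_file 0.55 [307.7 292.1 133.2  44.9] [0.3424 0.0555 0.01  ]
scene disc_red 0.69 [265.4 236.8  15.   16.3] [0.4862 0.0569 0.089 ]
scene disc_blue 0.61 [274.3 220.3  18.8  13.8] [0.4721 0.0977 0.089 ]
scene disc_yellow 0.57 [293.  244.8  15.2  14.5] [0.5359 0.0766 0.089 ]
scene knob 0.91 [257.5 224.8  26.8  20.7] [0.4882 0.0349 0.145 ]
scene paste_tin 0.93 [296.1 194.7  15.1  23.8] [0.4763 0.1556 0.117 ]
scene bit_block 0.7 [311.8 172.8  59.8  48.3] [0.4184 0.286  0.045 ]
scene sanding_file 0.82 [214.4 230.4  71.1  83.7] [0.3535 0.0445 0.01  ]
0.9 [ 0.1802 -0.4664  0.2563] [[ 0.9328  0.3605  0.    ]
 [ 0.3605 -0.9328 -0.    ]
 [-0.      0.     -1.    ]] 1.0029130997289744
```

```bash
python3 - <<'E'
import cv2,numpy as np
a=cv2.imread("pics/top0.png")[140:320,130:400];b=cv2.imread("pics/scene0.png")[140:320,170:400]
a=cv2.resize(a,None,fx=2.2,fy=2.2,interpolation=3)
cv2.imwrite("pics/topc.png",a);cv2.imwrite("pics/scc.png",cv2.resize(b,None,fx=3,fy=3,interpolation=3))
E
```

```text
(no output)
```

View pics/topc.png

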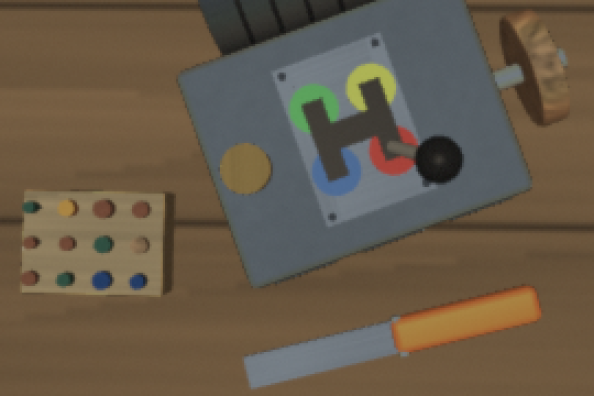

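View pics/scc.png

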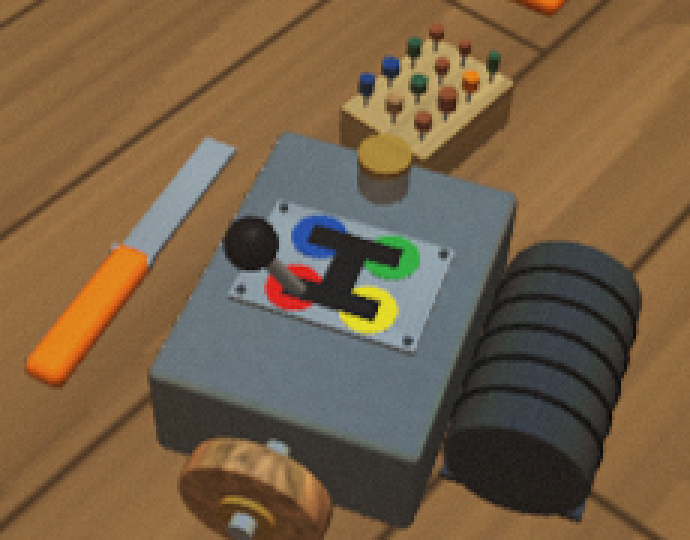

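The top picture shows green far left (crop 313,108), blue near left (336,172), yellow far right (371,87), red near right with the lever (knob at 438,160). The tin is left of the gate, and the file and bit block are well clear. Next I'll fit the gate pose.

```bash
python3 - <<'E'
from h import *
from scipy.optimize import least_squares
np.set_printoptions(precision=4,suppress=True)
D={'g':(24,22),'b':(-24,22),'y':(24,-22)}
H={'g':(45,80),'b':(100,125),'y':(22,35)}
roi={'top':(265,170,315,232),'scene':(255,200,315,255)}
P=[]
for c in roi:
    x0,y0,x1,y1=roi[c];im=cv2.imread(f"pics/{c}0.png")[y0:y1,x0:x1]
    hs=cv2.cvtColor(im,cv2.COLOR_BGR2HSV)
    for k,(lo,hi) in H.items():
        m=cv2.inRange(hs,(lo,90,60),(hi,255,255))
        n,l,st,_=cv2.connectedComponentsWithStats(m);i=1+np.argmax(st[1:,4])
        ys,xs=np.nonzero(l==i);w=np.array([atz(c,x+x0,y+y0,.089)[:2] for x,y in zip(xs,ys)],np.float32)
        (cx,cy),r=cv2.minEnclosingCircle(w);print(c,k,len(xs),cx,cy,r);P.append((c,k,cx,cy))
def res(p,S):
    C,s=np.cos(p[2]),np.sin(p[2]);o=[]
    for c,k,cx,cy in S:
        a,b=np.array(D[k])/1e3;o+=[p[0]+C*a-s*b-cx,p[1]+s*a+C*b-cy]
    return np.array(o)
for S in (P[:3],P[3:],P):
    f=least_squares(res,[.5,.08,.3],args=(S,));print(f.x,np.degrees(f.x[2]),f.fun*1e3)
x,y,a=f.x
R=np.array([[np.cos(a),-np.sin(a)],[np.sin(a),np.cos(a)]])
s=arm.read_state();T=np.array(s['ee_rot']);print('tool yaw',np.degrees(np.arctan2(T[1,0],T[0,0])))
for n,kx in (("top",(324.5,210.6)),("scene",(257.5,224.8))): print('knob M',R.T@(atz(n,*kx,.145)[:2]-[x,y]))
print('tcp M',R.T@(np.array(s['position'])[:2]-[x,y]))
np.save('g.npy',f.x)
E
```

```text
top g 203 0.516336977481842 0.11702258139848709 0.01743330992758274
top b 238 0.4712004065513611 0.09973791241645813 0.01797330379486084
top y 252 0.5319162607192993 0.07574242353439331 0.01782338134944439
scene g 152 0.5161859393119812 0.12037132680416107 0.01815103180706501
scene b 148 0.4712006449699402 0.10425438731908798 0.018525315448641777
scene y 169 0.5317488312721252 0.07928299903869629 0.018110886216163635
[0.5016 0.0878 0.3645] 20.88671437084008 [-0.1328 -0.1144  0.158   0.0573 -0.0252  0.0571]
[0.5014 0.0917 0.3515] 20.140868741976025 [ 0.1639  0.2106  0.0845 -0.2002 -0.2484 -0.0104]
[0.5015 0.0897 0.358 ] 20.514257282408646 [-0.0599  1.723   0.1206  2.1865 -0.2198  1.7934  0.0911 -1.6258  0.1204
 -2.33   -0.0524 -1.7472]
tool yaw 21.13183514372801
knob M [-0.038  -0.0409]
knob M [-0.0316 -0.0467]
tcp M [-0.4958 -0.4083]
```

```bash
python3 -m crank '0.025 -0.022 0 0 0 0 0; 0.05 -0.045 0 0 0 0 0; 0.075 -0.067 0 0 0 0 0; 0.1 -0.09 0 0 0 0 0; 0.125 -0.112 0 0 0 0 0; 0.15 -0.135 0 0 0 0 0; 0.175 -0.157 0 0 0 0 0; 0.2 -0.18 0 0 0 0 0; 0.225 -0.202 0 0 0 0 0; 0.25 -0.225 0 0 0 0 0; 0.275 -0.247 0 0 0 0 0; 0.3 -0.27 0 0 0 0 0' 20; cat >> h.py <<'E'
def where():
    g=np.load('g.npy');s=arm.read_state();T=np.array(s['ee_rot']);d=np.array(s['position'])-[g[0],g[1],0]
    print('clock',round(s['clock'],2),'tool-frame rel gate mm (fwd,left,z):',np.round([d@T[:,0]*1e3,-d@T[:,1]*1e3,d[2]*1e3],1),'F',np.round(s['ft_force'],1),'grip',round(s['gripper_width'],2))
E
python3 -c "from h import *;where()"
```

```text
clock: 1.9
position: [0.3633, -0.1049, 0.2566]
ee_rot: [[0.933, 0.36, 0.001], [0.36, -0.933, -0.0], [0.001, 0.001, -1.0]]
ft_force: [0.9, -0.2, 0.3]
gripper_width: -0.001
finger_force: 0.0
clock 1.9 tool-frame rel gate mm (fwd,left,z): [-198.9 -131.9  256.6] F [ 0.9 -0.2  0.3] grip -0.0
```

```bash
python3 -m crank '0.025 -0.022 0 0 0 0 0; 0.05 -0.045 0 0 0 0 0; 0.075 -0.065 0 0 0 0 0; 0.094 -0.085 0 0 0 0 0; 0.094 -0.085 0.025 0 0 0 0; 0.094 -0.085 0.05 0 0 0 0; 0.094 -0.085 0.075 0 0 0 0; 0.094 -0.085 0.094 0 0 0 0; 0.094 -0.085 0.094 0 0 0 0; 0.094 -0.085 0.094 0 0 0 0'; python3 - <<'E'
from h import *
where()
for c,(x0,y0,x1,y1) in (("top",(220,140,400,280)),("scene",(180,130,340,270))):
    im=arm.get_image(c);cv2.imwrite(f"pics/{c}1.png",cv2.resize(im[y0:y1,x0:x1,::-1],None,fx=3,fy=3,interpolation=3))
a=cv2.imread("pics/top1.png");b=cv2.imread("pics/scene1.png")
a=cv2.resize(a,(400,311));b=cv2.resize(b,(400,350));cv2.imwrite("pics/c1.png",np.hstack([np.pad(a,((0,39),(0,0),(0,0))),b]))
E
```

```text
clock: 2.73
position: [0.419, 0.0068, 0.1619]
ee_rot: [[0.933, 0.361, -0.003], [0.361, -0.933, -0.0], [-0.002, -0.001, -1.0]]
ft_force: [0.0, -0.5, -0.1]
gripper_width: -0.001
finger_force: 0.0
clock 2.73 tool-frame rel gate mm (fwd,left,z): [-107.2  -47.4  161.9] F [ 0.  -0.5 -0.1] grip -0.0
```

View pics/c1.png

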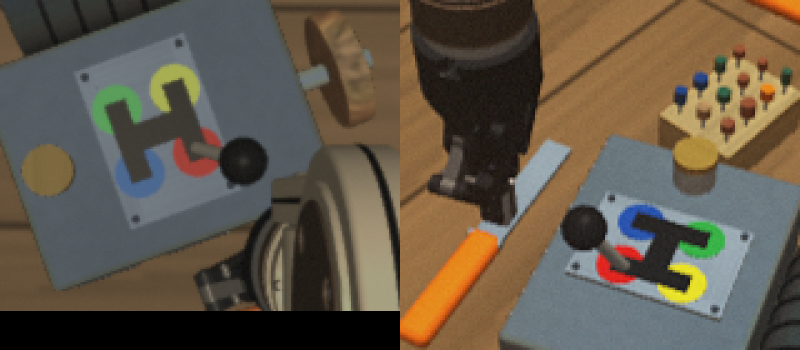

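The shut fingertips stand behind the knob (scene panel: tips at about 497,215, knob at 585,228), in line with the red–yellow slot. Now I push it forward to the cross slot, stopping a little short.

```bash
python3 -m crank '0.01 0 0 0 0 0 0; 0.02 0 0 0 0 0 0; 0.028 0 0 0 0 0 0; 0.035 0 0 0 0 0 0; 0.042 0 0 0 0 0 0; 0.049 0 0 0 0 0 0; 0.056 0 0 0 0 0 0; 0.063 0 0 0 0 0 0; 0.07 0 0 0 0 0 0; 0.076 0 0 0 0 0 0; 0.076 0 0 0 0 0 0; 0.076 0 0 0 0 0 0'; cat >> h.py <<'E'
def look(tag):
    where();g=np.load('g.npy');C,S=np.cos(g[2]),np.sin(g[2]);o=[]
    for c,(x0,y0,x1,y1) in (("top",(220,140,400,280)),("scene",(180,130,360,270))):
        im=np.ascontiguousarray(arm.get_image(c)[:,:,::-1])
        for n,z in (("knob",.154),):
            for q in arm.search_frame(n,c)[:1]:
                w=atz(c,*q['rect'][:2],z)[:2]-g[:2];print(c,n,round(q['conf'],2),np.round(q['rect'],1),'M mm',np.round([1e3*(C*w[0]+S*w[1]),1e3*(-S*w[0]+C*w[1])],1))
        o.append(cv2.resize(im[y0:y1,x0:x1],(400,311),interpolation=3))
    cv2.imwrite(f"pics/{tag}.png",np.hstack(o))
E
python3 -c "from h import *;look('c2')"
```

```text
clock: 3.83
position: [0.4914, 0.0344, 0.1622]
ee_rot: [[0.933, 0.361, 0.001], [0.361, -0.933, 0.0], [0.001, 0.0, -1.0]]
ft_force: [-0.8, 0.4, 0.3]
gripper_width: 0.0
finger_force: 0.0
clock 3.83 tool-frame rel gate mm (fwd,left,z): [-29.3 -47.9 162.2] F [-0.8  0.4  0.3] grip 0.0
top knob 0.2 [271.8 187.7  18.8  26. ] M mm [18.8 20. ]
scene knob 0.8 [277.3 228.4  17.2  18.8] M mm [  5.4 -48.7]
```

View pics/c2.png

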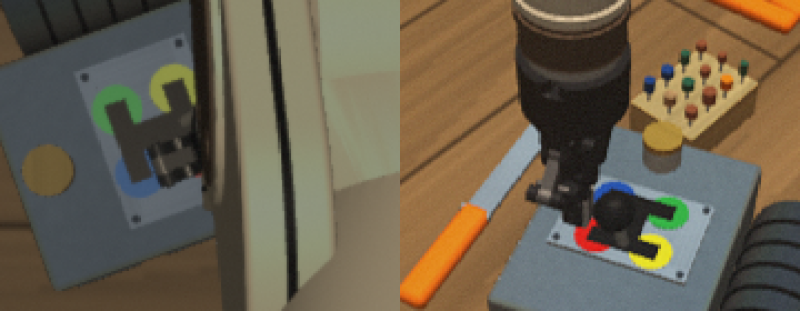

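The knob (615,213 in the scene panel) stands just beyond the fingers, near the cross-slot corner. I'll back off and go round to its right side, then measure it unoccluded.

```bash
python3 -m crank '-0.015 0 0 0 0 0 0; -0.03 0.01 0 0 0 0 0; -0.03 0.03 0 0 0 0 0; -0.03 0.055 0 0 0 0 0; -0.01 0.055 0 0 0 0 0; 0.01 0.055 0 0 0 0 0; 0.03 0.055 0 0 0 0 0; 0.03 0.055 0 0 0 0 0; 0.03 0.055 0 0 0 0 0'; python3 -c "from h import *;look('c3')
b=arm.regions_of('knob','scene')[0];ys,xs=np.nonzero(b['pixels']);print(cv2.minEnclosingCircle(np.c_[xs,ys].astype(np.float32)),xs.mean(),ys.mean(),b['rect'])
g=np.load('g.npy')
for x,y in ((0,-47),(6,-47),(-6,-47)):
  C,S=np.cos(g[2]),np.sin(g[2]);print(x,proj('scene',np.array([g[0]+(C*x-S*y)/1e3,g[1]+(S*x+C*y)/1e3,.154])))"
```

```text
clock: 4.78
position: [0.5389, -0.0062, 0.1621]
ee_rot: [[0.933, 0.361, 0.0], [0.361, -0.933, -0.0], [0.0, 0.0, -1.0]]
ft_force: [-0.9, -0.1, -0.4]
gripper_width: -0.002
finger_force: 0.0
clock 4.78 tool-frame rel gate mm (fwd,left,z): [   0.3 -103.   162.1] F [-0.9 -0.1 -0.4] grip -0.0
top knob 0.53 [316.1 185.   35.   19.8] M mm [  0.6 -41.4]
((280.5, 230.5), 9.823541641235352) 280.0857142857143 230.53333333333333 [280.8, 229.3, 9.2, 17.0]
0 [274.68803465 226.76985793]
6 [278.01666058 227.76720318]
-6 [271.37110326 225.77601666]
```

View pics/c3.png

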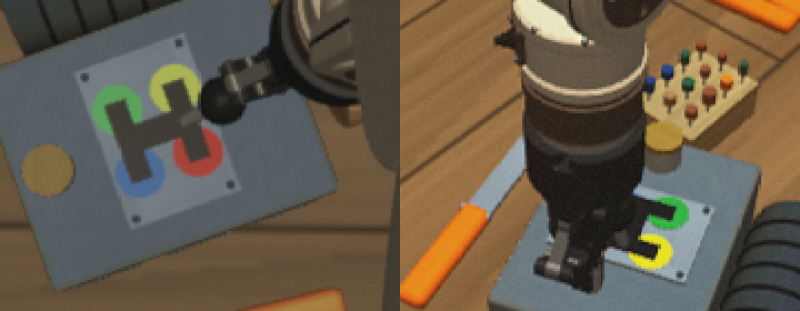

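The top panel shows the knob at about (222,101), with its rod at (190,118), close to the centre of the right slot (190,121). I'll compute the offset.

```bash
python3 - <<'E'
from h import *
g=np.array([.5016,.0878,.3645]);C,S=np.cos(g[2]),np.sin(g[2])
im=arm.get_image('top');b=im[165:207,298:340].max(2)
big=cv2.resize(b,None,fx=6,fy=6,interpolation=3)
c=cv2.HoughCircles(cv2.GaussianBlur(big,(9,9),2),cv2.HOUGH_GRADIENT,1,60,param1=60,param2=15,minRadius=50,maxRadius=75)
L=[(319.9,185.5)]+([] if c is None else [((q[0]+.5)/6-.5+298,(q[1]+.5)/6-.5+165) for q in c[0][:3]]);print(c)
for u,v in L:
    w=atz('top',u,v,.154)[:2]-g[:2];print(u,v,1e3*(C*w[0]+S*w[1]),1e3*(-S*w[0]+C*w[1]))
E
```

```text
[[[129.5 122.5  64.3]]]
319.9 185.5 -1.598645283649983 -44.419647153803666
319.16666 185.0 -0.5538744443432595 -43.6834846429036
```

```bash
python3 -m crank '0 -0.01 0 0 0 0 0; 0 -0.02 0 0 0 0 0; 0 -0.03 0 0 0 0 0; 0 -0.04 0 0 0 0 0; 0 -0.05 0 0 0 0 0; 0 -0.06 0 0 0 0 0; 0 -0.07 0 0 0 0 0; 0 -0.07 0 0 0 0 0'; python3 -c "from h import *;where()"
```

```text
clock: 5.75
position: [0.5123, 0.0611, 0.1623]
ee_rot: [[0.932, 0.363, -0.001], [0.363, -0.932, 0.001], [-0.0, -0.001, -1.0]]
ft_force: [-0.4, 0.3, 1.0]
gripper_width: -0.001
finger_force: 0.1
clock 5.75 tool-frame rel gate mm (fwd,left,z): [ -0.3 -30.4 162.3] F [-0.4  0.3  1. ] grip -0.0
```

```bash
python3 -m crank '0 -0.01 0 0 0 0 0; 0 -0.02 0 0 0 0 0; 0 -0.03 0 0 0 0 0; 0 -0.037 0 0 0 0 0; 0 -0.042 0 0 0 0 0; 0 -0.045 0 0 0 0 0; 0 -0.045 0 0 0 0 0'; python3 -c "from h import *;look('c4')"
```

```text
clock: 6.33
position: [0.4965, 0.1017, 0.162]
ee_rot: [[0.932, 0.361, -0.001], [0.361, -0.932, 0.0], [-0.001, -0.001, -1.0]]
ft_force: [0.6, 0.0, -0.2]
gripper_width: 0.0
finger_force: 0.1
clock 6.33 tool-frame rel gate mm (fwd,left,z): [ -0.5  13.1 162. ] F [ 0.6  0.  -0.2] grip 0.0
scene knob 0.7 [294.1 202.3  12.1  33.5] M mm [12.1 17.9]
```

View pics/c4.png

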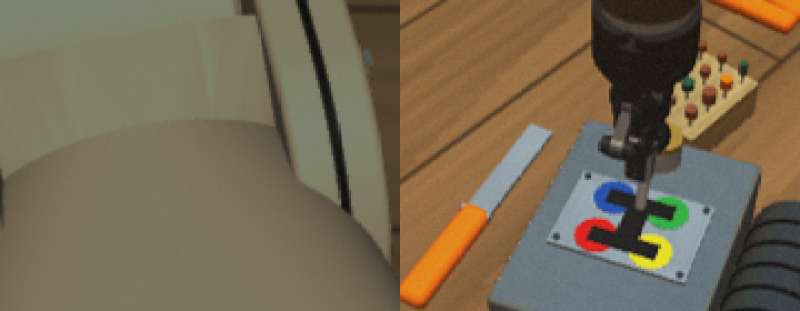

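The rod (scene panel 643,190) now stands near the left corner, and the red and yellow slots are free. I'll seat it against the left wall in small steps.

```bash
python3 -m crank '0 -0.002 0 0 0 0 0; 0 -0.004 0 0 0 0 0; 0 -0.004 0 0 0 0 0'; python3 -m crank '0 -0.001 0 0 0 0 0; 0 -0.002 0 0 0 0 0; 0 -0.002 0 0 0 0 0'; python3 -c "from h import *;where()"
```

```text
clock: 6.78
position: [0.4956, 0.1046, 0.1622]
ee_rot: [[0.933, 0.36, 0.0], [0.36, -0.933, -0.0], [-0.0, 0.0, -1.0]]
ft_force: [0.6, -1.2, 0.0]
gripper_width: -0.002
finger_force: 0.6
clock: 7.03
position: [0.4948, 0.1066, 0.1622]
ee_rot: [[0.933, 0.36, -0.0], [0.36, -0.933, -0.0], [-0.0, 0.0, -1.0]]
ft_force: [1.1, -1.5, -2.0]
gripper_width: 0.004
finger_force: 0.7
clock 7.03 tool-frame rel gate mm (fwd,left,z): [ -0.2  18.1 162.2] F [ 1.1 -1.5 -2. ] grip 0.0
```

```bash
python3 -m crank '0 0.02 0 0 0 0 0; -0.025 0.025 0 0 0 0 0; -0.055 0.025 0 0 0 0 0; -0.06 0 0 0 0 0 0; -0.06 -0.028 0 0 0 0 0; -0.06 -0.028 0 0 0 0 0; -0.06 -0.028 0 0 0 0 0'; python3 -c "from h import *;look('c5')"
```

```text
clock: 7.62
position: [0.4285, 0.1121, 0.1627]
ee_rot: [[0.932, 0.363, 0.001], [0.363, -0.932, 0.001], [0.001, -0.0, -1.0]]
ft_force: [0.5, 0.9, 0.6]
gripper_width: 0.001
finger_force: 0.0
clock 7.62 tool-frame rel gate mm (fwd,left,z): [-59.8  47.4 162.7] F [0.5 0.9 0.6] grip 0.0
scene knob 0.83 [295.6 203.6  18.7  38.4] M mm [15.6 15.9]
```

View pics/c5.png

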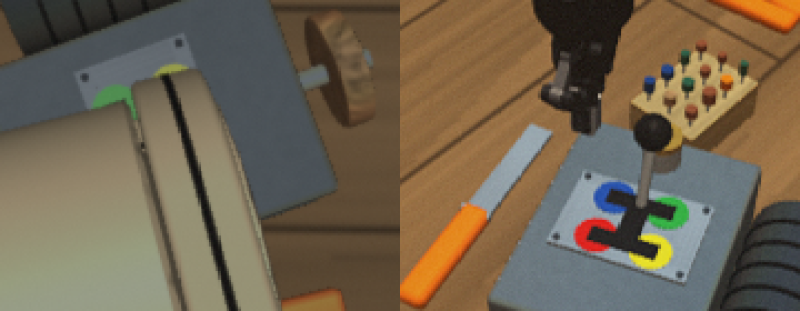

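The knob (654,132) is at the left corner with the fingertips (585,130) behind it. I push forward into green.

```bash
python3 -m crank '0.012 0 0 0 0 0 0; 0.022 0 0 0 0 0 0; 0.03 0 0 0 0 0 0; 0.037 0 0 0 0 0 0; 0.044 0 0 0 0 0 0; 0.051 0 0 0 0 0 0; 0.058 0 0 0 0 0 0; 0.065 0 0 0 0 0 0; 0.071 0 0 0 0 0 0; 0.076 0 0 0 0 0 0; 0.076 0 0 0 0 0 0' && python3 -m crank '0.002 0 0 0 0 0 0; 0.004 0 0 0 0 0 0; 0.004 0 0 0 0 0 0'; python3 -c "from h import *;where()"
```

```text
clock: 8.73
position: [0.5007, 0.1389, 0.1621]
ee_rot: [[0.933, 0.361, 0.0], [0.361, -0.933, 0.0], [0.001, -0.0, -1.0]]
ft_force: [-0.0, -0.4, 0.3]
gripper_width: -0.002
finger_force: 0.3
clock: 8.98
position: [0.5033, 0.1399, 0.1622]
ee_rot: [[0.933, 0.361, -0.001], [0.361, -0.933, -0.0], [-0.001, -0.0, -1.0]]
ft_force: [-1.8, -0.5, -1.4]
gripper_width: -0.002
finger_force: 0.8
clock 8.98 tool-frame rel gate mm (fwd,left,z): [ 19.6  46.2 162.2] F [-1.8 -0.5 -1.4] grip -0.0
```

Now creep forward until the end wall shows in the force.

```bash
python3 -m crank '0.001 0 0 0 0 0 0; 0.002 0 0 0 0 0 0; 0.002 0 0 0 0 0 0'; python3 -m crank '0.001 0 0 0 0 0 0; 0.002 0 0 0 0 0 0; 0.002 0 0 0 0 0 0';python3 -c "from h import *;where()"
```

```text
clock: 9.23
position: [0.5042, 0.1403, 0.1619]
ee_rot: [[0.933, 0.36, -0.002], [0.36, -0.933, -0.001], [-0.002, -0.0, -1.0]]
ft_force: [-4.6, -2.2, -0.2]
gripper_width: -0.006
finger_force: 2.3
clock: 9.48
position: [0.505, 0.1405, 0.1617]
ee_rot: [[0.933, 0.36, -0.005], [0.36, -0.933, -0.002], [-0.005, -0.0, -1.0]]
ft_force: [-6.1, -2.6, 0.5]
gripper_width: -0.001
finger_force: 3.9
clock 9.48 tool-frame rel gate mm (fwd,left,z): [ 20.7  46.2 161.7] F [-6.1 -2.6  0.5] grip -0.0
```

Force rises without motion at 20.7 mm, so the knob is at about 48 mm and on the end wall. I'll retreat and verify.

```bash
python3 -m crank '-0.02 0 0 0 0 0 0; -0.05 0 0 0 0 0 0; -0.08 0 0 0 0 0 0; -0.1 0 -0.03 0 0 0 0; -0.12 0.01 -0.06 0 0 0 0; -0.13 0.04 -0.08 0 0 0 0; -0.14 0.07 -0.08 0 0 0 0; -0.15 0.1 -0.08 0 0 0 0; -0.16 0.13 -0.08 0 0 0 0; -0.17 0.16 -0.08 0 0 0 0; -0.18 0.19 -0.08 0 0 0 0; -0.18 0.22 -0.08 0 0 0 0' >/dev/null; python3 -m crank '-0.02 0.03 0 0 0 0 0; -0.04 0.06 0 0 0 0 0; -0.06 0.09 0 0 0 0 0; -0.08 0.12 0 0 0 0 0; -0.1 0.15 0 0 0 0 0; -0.1 0.15 0 0 0 0 0; -0.1 0.15 0 0 0 0 0'; python3 -c "from h import *;look('c6')
g=np.load('g.npy');C,S=np.cos(g[2]),np.sin(g[2])
for c in ('top','scene'):
  for n,z in (('paste_tin',.117),('bit_block',.045),('sanding_file',.01)):
    for q in arm.search_frame(n,c)[:1]: print(c,n,atz(c,*q['rect'][:2],z))
  for x,y in ((48,46),(36,46)): print(c,x,proj(c,np.array([g[0]+(C*x-S*y)/1e3,g[1]+(S*x+C*y)/1e3,.145])))"
```

```text
clock: 11.07
position: [0.3798, -0.3071, 0.2429]
ee_rot: [[0.934, 0.357, 0.003], [0.357, -0.934, -0.002], [0.002, 0.003, -1.0]]
ft_force: [-0.2, 0.5, -1.1]
gripper_width: -0.002
finger_force: 0.0
clock 11.07 tool-frame rel gate mm (fwd,left,z): [-254.8 -327.9  242.9] F [-0.2  0.5 -1.1] grip -0.0
top knob 0.88 [254.9 179.1  38.9  23.4] M mm [38.9 38.7]
scene knob 0.89 [310.9 209.9  28.6  33.2] M mm [45.4 11.5]
top paste_tin [0.47222754 0.15960348 0.117     ]
top bit_block [0.41281861 0.28265722 0.045     ]
top sanding_file [0.34506602 0.05306048 0.01      ]
top 48 [248.64769289 175.72136427]
top 36 [251.40252013 183.3726554 ]
scene paste_tin [0.47679996 0.1546916  0.117     ]
scene bit_block [0.41718655 0.28062497 0.045     ]
scene sanding_file [0.34838409 0.04274925 0.01      ]
scene 48 [317.76470717 200.30764699]
scene 36 [311.43658185 198.54057036]
```

View pics/c6.png

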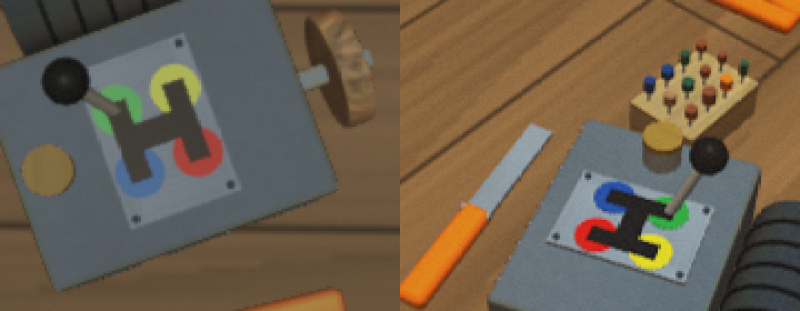

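The knob is at (249.7,176.5) in the top picture and (319,200) in the scene. Home predicts (248.6,175.7) and (317.8,200.3), so the lever is home in green. Tin, block and file are unmoved, and the arm is clear.

```bash
python3 -c "from bench import arm;print(arm.sign_off())"
```

```text
the job is handed in; nothing more can be done
None
```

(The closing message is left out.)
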